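Lock the pattern press with its T-key

ROBOT

A 6-joint arm with a two-finger parallel gripper is mounted at the origin on the work surface. World frame = base frame: x ahead of the robot, y to its left, z up, the work surface at z = 0. Lengths are in m, angles in rad, forces in N, time in s.
With the tool pointing down it reaches from about 0.3 to 0.875 m from the base axis. Payload 6.4 kg.
Tool frame: the origin (TCP) lies at the very end of the fingers, on their centre line; the grasp point (between the pads) lies 19 mm behind it (ctrl.tcp_to_grasp is the distance from the TCP to the grasp point, in m); z points along the fingers, y is the direction in which the jaws open and shut (so a half turn about z gives the same grasp; the last joint's range is limited). The gripper opens to 85 mm and grips with 20 to 120 N. Pads are 22 mm wide; open, the fingers measure 114 mm over their backs; the gripper's body (76 mm by 85 mm) begins 54 mm behind the grasp point. The pads swing forward as they close: fully open they stand 13 mm farther back than shut.
Start: joints at [-1.501, 0.181, 1.607, -0, 1.354, -0.206], TCP at [0.157, -0.553, 0.231] pointing down, gripper open.
Joint ranges: [-2.99, 2.99], [-0.89, 2.07], [0.3, 2.58], [-1.14, 4.28], [0, 2.63], [-3.12, 3.12]. Speed limits (rad/s): [2.57, 2.57, 3.01, 3.14, 3.14, 3.14].

INTERFACE

Orientations are given as a unit quaternion [w, x, y, z].
In Python, from bench import ctrl gives the robot as it stands. The module is installed in compiled form; this text tells all that it offers.
- The arm moves only by the tool drive_tool, never from a script. Its argument "deltas" is a list of rows, each an object with "slide": the shift along the tool's x, y, z as a fraction of full scale, a list of three; "delta_rot": the turn, a rotation vector about the tool's x, y, z as a fraction of full scale, a list of three; "hand": the opening, from 0 (shut) to 1 (fully open). In form: [{"slide": [tx, ty, tz], "delta_rot": [wx, wy, wz], "hand": hand}, ...]. A call has exactly 5 rows; each row shifts and turns the commanded pose from where the row before left it, along the tool's axes as they then stand; what a row does not reach is not made up. Full scale, the value 1, is 50 mm for a shift and 180 degrees for a turn. A row lasts 1/8 s, in which the tool goes at most 62.5 mm and 10.7 degrees, less where a joint would pass 70% of its speed; a pose out of reach is approached as far as the arm can. A call with a number of a shift or a turn outside -1 to 1 is refused whole. A call with a gripper value outside its range is refused whole. The fingers move at their own pace and stop on an object; the grip force is fixed at half the most. Time passes only in rows, so rows that do not move let the fingers close, or fill a call up. It gives the time, the measured TCP pose, the force and the opening at its end, in the units of the state.
- ctrl.get_obs(): the state, without advancing time (a new reading comes with each control period).
- ctrl.camera(name): name is "scene" or "top" or "wrist"; returns a dict with "frame" (384x512x3 uint8, red, green, blue), "mtx" (3x3 intrinsics, pixels), "R" (3x3) and "t" (3): a world point X has camera coordinates R X + t. Camera axes: x right, y down, z forward; pixel columns grow to the right and rows downward; lengths in m; the calibration is good to about 2 mm. A picture is of the moment at which its call begins. There is no depth.
- ctrl.hand_in(): hands the job in, once; it reports no verdict.
The state is a dict: "time_s": time; "q": joint angles; "dq": joint speeds; "joint_efforts": joint torques, N m; "eef_pos": TCP position; "eef_rot": TCP orientation; "wrist_force": force on the tool from outside, world axes, zero at the start; "torque": the same for the moment, N m; "opening": opening from 0.0 (shut) to 1.0 (fully open).
Only numpy, scipy, OpenCV 4.12 (cv2) and the standard library are available. Lean on these libraries where they do the work, as an engineer would, in place of code of your own. Each camera call takes 0.05 s, during which the arm holds its last target.

TASK

Lock the pattern press shut: take the T-key out of its rest block, pass its crosspin down through the slot in the catch plate, push the sprung board down and turn the key a quarter turn so that the crosspin sits up in the groove across the plate's underside and holds the board down by itself. Be gentle with the press, it must never be forced; let go of the key, and leave the other things on the table where they are.

Things in the scene. Friction and masses are not known exactly. Their poses are not given: they have to be found in the camera images.
- key: The T-key, loose, 160 g: wooden handle paddle on top, steel shank 9 across, and near the foot a round steel crosspin, 8 across, 36 long with round ends, along key x. Origin: crosspin centre; z up to the handle. It starts upright in the rest block, crosspin 26 above the table. The pin's two ends are alike. Contact with the press must stay under 28 N (all contacts added up).
- key_handle (a point): Centre of the key's handle paddle, 62 above the crosspin centre. The paddle is 40 along key x (parallel to the crosspin), 12 thick along key y (grasp across this), 34 tall.
- key_foot (a point): The key's lowest point: the shank's flat, chamfered tip, 20 below the crosspin centre, 9 across.
- rest: The key's rest block: fixed wooden block 78 x 46 x 48 high with a pocket from above, 42 along block x, 12 wide; the crosspin lies on ledges in it, along block x, 22 below its top. The key is drawn straight up. Origin: centre of its underside.
- press: The pattern press, fixed: dark wooden base 110 x 156, four posts, two dark steel rails along press y (38 either side of centre), and between them the steel catch plate, 64 x 63. Rails and plate are level on top, 87 above the table. The sprung pressing board lies under the plate. Nothing stands above the plate but two 4 mm screw heads. Origin: centre of the base's underside, z up.
- bridge (a point): Middle of the press at the height of the catch plate's top, 87 above the table. The plate has one through slot, 42 long along press x, 11 wide. The plate may be set anywhere along press y: the slot's middle is within 15 of this point along y and its shift is NOT reported (look or feel for it); along x it is exact. The plate is clamped and does not slide under gentle forces.
- groove (a point): Middle of the press at the height of the catch plate's underside, 75 above the table (plate 12 thick). In the underside a groove 12 wide, 4 deep runs along press y across the slot's middle, shifted with it: a crosspin turned 90 degrees (either way) under the plate rises into it and is held, pin centre then at this height.
- platen (a joint): Travel of the wooden pressing board under the catch plate, in m, growing downward: 0 at rest (its top 67 above the table), hard stop at 0.022. Springs push it up with 2 N at rest and 200 N/m more (damped). The key's foot pushes it down: about 0.012 when the crosspin sits in the groove; from 0.016 the crosspin is clear below the plate and can turn.
- tray: Open light-wood tray 200 x 130 x 50 with carving tools lying in it (mm), loose; a bystander, to be left where it is. Origin: centre of its underside.
- board: Round dark-wood carving board, 150 across, 28 high (mm), loose; a bystander, to be left where it is. Origin: centre of its underside.
- books: Two stacked flat boxes or books, about 150 x 110 x 48 (mm), loose; a bystander, to be left where it is. Origin: centre of its underside.
- cup: White mug, 72 across, 85 high (mm), loose; a bystander, to be left where it is. Origin: centre of its underside.
- awl: Awl with a handle lying on the table, 150 long (mm), loose; a bystander, to be left where it is. Origin: about the middle of its length, at the table.
- mallet: Small hammer lying on the table, about 250 long (mm), loose; a bystander, to be left where it is. Origin: about the middle of its length, at the table.
- ink: Amber jar, 48 across, 70 high (mm), loose; a bystander, to be left where it is. Origin: centre of its underside.
- stone: Grey whetstone 50 x 150 x 24 (mm), loose; a bystander, to be left where it is. Origin: centre of its underside.
Not all that is in view belongs to the job. What is shaped like the key but turquoise is not meant.

How it is judged:
On the way, in this order (a step that is already met when the one before it is completed fails the run):
1. the crosspin, still in line with the slot, has passed down through it to below the catch plate, pushing the board down (value of joint platen above 0.015 m and angle between the x axis of key and the x axis of press, either way round below 0.35 rad and z of key in the frame of press below 0.0715 m and x of key in the frame of press between -0.012 and 0.012 m and y of key in the frame of press between -0.021 and 0.021 m), for 0.05 s.
2. the key is turned a quarter turn below the plate (value of joint platen above 0.0085 m and angle between the x axis of key and the y axis of press, either way round below 0.25 rad and z of key in the frame of press below 0.0785 m and x of key in the frame of press between -0.012 and 0.012 m and y of key in the frame of press between -0.021 and 0.021 m), for 0.1 s.
At the end, for the whole second after the job is handed in: The released key stands still in the press, within 0.2 rad of upright, crosspin within 0.22 rad of press y, its centre 71.5 to 78.5 mm above the press's underside and within 12 mm (x) and 21 mm (y) of its middle; the board is held down by 9 to 14.5 mm (value of joint platen between 0.009 and 0.0145 m and angle between the x axis of key and the y axis of press, either way round below 0.22 rad and angle between key's own z axis and vertical below 0.2 rad and z of key in the frame of press between 0.0715 and 0.0785 m and linear speed of key below 0.02 m/s and x of key in the frame of press between -0.012 and 0.012 m and y of key in the frame of press between -0.021 and 0.021 m); the robot touches nothing.
It fails at once if the key is forced against the press: more than 28 N between them, all contacts added up (contact force between key and press above 28 N).
It fails at once if the arm or fingers press on the press with more than 15 N (contact force between any of the fingers, the arm and press above 15 N).
It fails at once if a bystander is moved by more than 25 mm (distance of any of tray, board, books, cup, awl, mallet, ink, stone from where it was at the start of the episode above 0.025 m).
It also fails if it takes over 72 s, if anything falls off the work surface, if the arm or the gripper's body presses on something with over 40 N, if the wrist force passes 120 N, or if a joint passes its speed limit or range.

## Working session

There is one attempt and no reset: what is moved stays moved. The work goes in short steps, Python scripts to look and compute and a tool call to move; the robot and the scene stay as the last step left them, time stands still between calls to the robot, and variables do not carry over. Pictures are saved under pics/ and viewed, and the job is handed in when it is done.

Besides the shell and the picture viewer there is one more tool, called after "Call:" as name(argument=value, ...), one argument or row to a line, values as JSON. drive_tool: Moves the arm, as the interface text tells. Its arguments: {"type":"object","properties":{"deltas":{"type":"array","items":{"type":"object","properties":{"slide":{"type":"array","items":{"type":"number"}},"delta_rot":{"type":"array","items":{"type":"number"}},"hand":{"type":"number"}}}}},"required":["deltas"]}

```bash
mkdir -p pics
python3 - <<'E'
from bench import ctrl
import cv2
print(ctrl.get_obs())
for n in ["scene","top","wrist"]:
    c=ctrl.camera(n); cv2.imwrite(f"pics/a_{n}.png",c["frame"][:,:,::-1]); print(n,c["mtx"].tolist(),c["R"].tolist(),c["t"].tolist())
E
```

```text
{'time_s': 0.0, 'q': array([-1.50128946e+00,  1.81535480e-01,  1.60796114e+00,  2.00909097e-07,
        1.35384337e+00, -2.06278485e-01]), 'dq': array([ 8.71985902e-04, -9.74736293e-04,  5.79010166e-04,  7.87119031e-05,
       -7.86291250e-04, -1.34466236e-03]), 'joint_efforts': array([ 3.93833325e-04, -4.44880128e+01, -3.51329219e+01, -3.48947879e-04,
        9.17580823e-03,  1.26719473e-05]), 'eef_pos': array([ 0.15656439, -0.55271104,  0.23040995]), 'eef_rot': array([-8.71620651e-04,  9.90507485e-01,  1.37456027e-01,  5.97978865e-05]), 'wrist_force': array([-0.25869568,  0.02564923,  0.66976764]), 'torque': array([ 0.06925595, -0.02298516,  0.0328506 ]), 'opening': 0.9959115037615395}
scene [[367.0605553064372, 0.0, 255.2031006969311], [0.0, 367.0605553064372, 192.3831536594879], [0.0, 0.0, 1.0]] [[0.7957708696792883, 0.6055352473518695, -0.008705583517434027], [0.5144674674266321, -0.6835371466781793, -0.5177839260451025], [-0.31948700745021863, 0.4075586256301823, -0.8554671348128697]] [-0.4402855386029038, -0.27263707459616243, 1.3383552612102634]
top [[377.32952525859855, 0.0, 253.34909954115807], [0.0, 377.32952525859855, 193.7401675761254], [0.0, 0.0, 1.0]] [[-0.021364889171128686, -0.9997315389118457, 0.00896613716479697], [-0.9929619041973174, 0.020173558127205365, -0.1167034034007829], [0.11649119418884409, -0.011396387912002386, -0.9931263383975961]] [-0.013680266193237475, 0.5646834688712951, 1.3633499173630312]
wrist [[322.049884652334, 0.0, 254.20657723582795], [0.0, 322.049884652334, 195.43901723374947], [0.0, 0.0, 1.0]] [[0.2733207892266461, -0.961922062538022, -0.001300684097989746], [-0.9241393822461779, -0.2629599783721479, 0.27716141859244076], [-0.2669497112906808, -0.07455196427404903, -0.9608224894665534]] [-0.57502179393321, -0.03654829787421741, 0.37833269462315994]
```

View pics/a_scene.png

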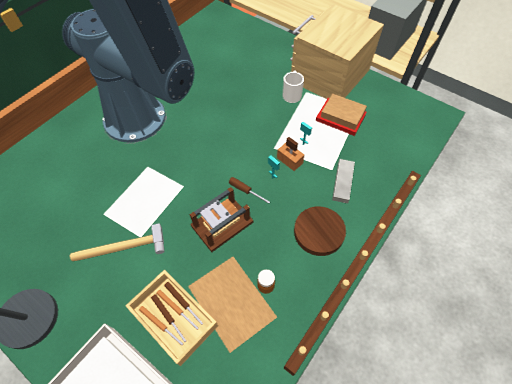

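View pics/a_top.png

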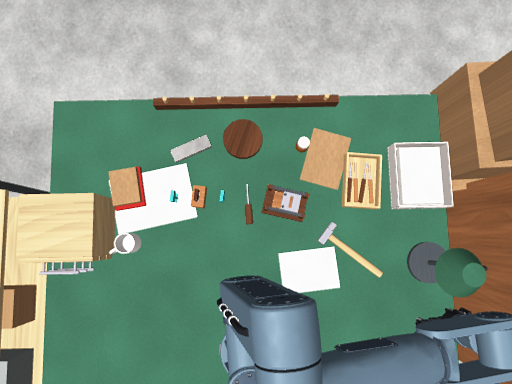

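View pics/a_wrist.png

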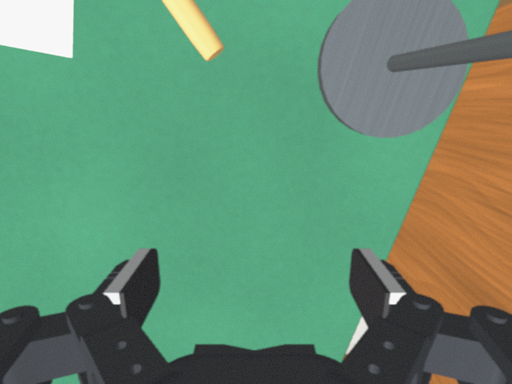

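The rest block with the wooden key is at about (199,196) in the top view, with turquoise decoys beside it at (173,196) and (222,196). The press is at about (286,202). I'll zoom in on both and convert to positions.

```bash
cat > h.py <<'E'
from bench import ctrl
import cv2, numpy as np
def ray(c,u,v,z):
    K,R,t=[np.array(c[k]) for k in("mtx","R","t")]
    C=-R.T@t; d=R.T@np.linalg.inv(K)@np.array([u,v,1.0]); return C+d*(z-C[2])/d[2]
def proj(c,X):
    K,R,t=[np.array(c[k]) for k in("mtx","R","t")]
    p=K@(R@np.array(X)+t); return p[:2]/p[2]
def crop(c,name,x0,y0,x1,y1,s):
    cv2.imwrite("pics/"+name,cv2.resize(c["frame"][y0:y1,x0:x1,::-1],None,fx=s,fy=s,interpolation=cv2.INTER_CUBIC))
E
python3 - <<'E'
from h import *
c=ctrl.camera("top"); crop(c,"b_top.png",160,170,320,230,5)
print("rest",ray(c,199,196,.048),"press",ray(c,286,202,.087))
c=ctrl.camera("scene"); crop(c,"b_scene.png",180,110,320,260,4)
print("rest",ray(c,291,150,.07),"press",ray(c,221,214,.087))
E
```

```text
rest [0.55825273 0.17345732 0.048     ] press [ 0.52607709 -0.14011478  0.087     ]
rest [0.5664777  0.17168804 0.07      ] press [ 0.54347748 -0.14457469  0.087     ]
```

View pics/b_top.png

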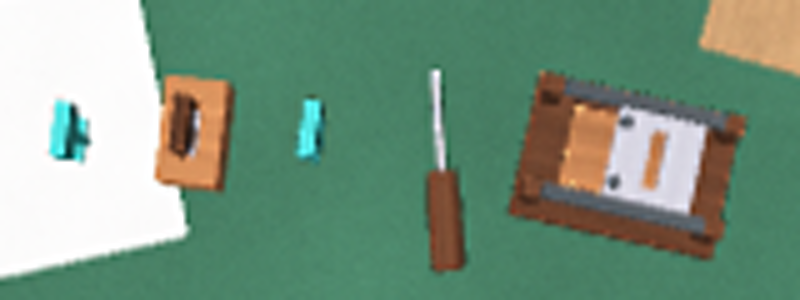

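View pics/b_scene.png

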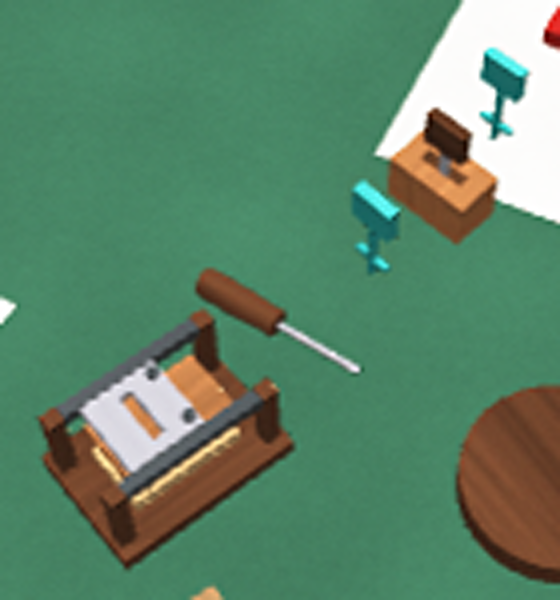

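```bash
cat >> h.py <<'E'
from scipy.spatial.transform import Rotation as Ro
def tool(o):
    q=o["eef_rot"]; return Ro.from_quat([q[1],q[2],q[3],q[0]]).as_matrix(), np.array(o["eef_pos"])
def togo(X,yaw=None,o=None):
    """slide in mm in tool axes to world X; yaw of tool x in world"""
    o=o or ctrl.get_obs(); R,p=tool(o); d=R.T@(np.array(X)-p)*1000
    print("tool-mm",d.round(1),"tool yaw deg",np.degrees(np.arctan2(R[1,0],R[0,0])).round(2), "q",np.round(o["q"],2),"pos",p.round(4),"F",np.round(o["wrist_force"],1),"T",np.round(o["torque"],2),"open",round(o["opening"],3),"t",o["time_s"])
    return d
E
python3 - <<'E'
from h import *
c=ctrl.camera("wrist");o=ctrl.get_obs();R,p=tool(o)
C=-np.array(c["R"]).T@c["t"]; print("cam in tool",R.T@(C-p)); print("cam R in tool (rows=axes)",(np.array(c["R"])@R).round(3))
c=ctrl.camera("top")
print("lampbase",ray(c,428,262,0),"lamp head",ray(c,460,270,.3),"hammer",ray(c,380,273,0))
for u,v in [(545,72),(745,118),(715,258),(510,212)]: print(ray(c,160+u/5,170+v/5,.02))
togo([.4,-.3,.25])
E
```

```text
cam in tool [ 0.07027711  0.00066961 -0.14229702]
cam R in tool (rows=axes) [[ 0.001  1.    -0.   ]
 [-0.961  0.001 -0.277]
 [-0.277  0.     0.961]]
lampbase [ 0.29893584 -0.67094539  0.        ] lamp head [ 0.29545296 -0.62370332  0.3       ] hammer [ 0.262687  -0.4891755  0.       ]
[ 0.59986601 -0.08500373  0.02      ]
[ 0.56211403 -0.23376958  0.02      ]
[ 0.45807835 -0.20745896  0.02      ]
[ 0.49537731 -0.05623911  0.02      ]
tool-mm [ 303.2 -177.3  -18.8] tool yaw deg 15.8 q [-1.5   0.18  1.61 -0.    1.35 -0.21] pos [ 0.1566 -0.5532  0.2311] F [ 0.1 -0.3  0.4] T [ 0.02 -0.03 -0.07] open 1.003 t 0.35
```

Call:
drive_tool(
  deltas=[
    {"slide": [0.45, -0.67, -0.16], "delta_rot": [0, 0, 0], "hand": 1},
    {"slide": [0.45, -0.67, -0.16], "delta_rot": [0, 0, 0], "hand": 1},
    {"slide": [0.45, -0.67, -0.16], "delta_rot": [0, 0, 0], "hand": 1},
    {"slide": [0.45, -0.67, -0.16], "delta_rot": [0, 0, 0], "hand": 1},
    {"slide": [0.45, -0.67, -0.16], "delta_rot": [0, 0, 0], "hand": 1},
  ],
)

```text
time_s: 0.98
eef_pos: [0.2195, -0.3602, 0.2716]
eef_rot: [0.0, 0.991, 0.137, 0.0]
wrist_force: [0.4, 0.2, -0.6]
opening: 0.997
```

```bash
python3 -c "
from h import *
togo([.53,-.145,.27])"
```

```text
tool-mm [ 357.3 -122.6    1.6] tool yaw deg 15.79 q [-1.31 -0.22  1.92  0.    1.44 -0.01] pos [ 0.2195 -0.3602  0.2716] F [ 0.4  0.2 -0.6] T [ 0.01 -0.02 -0.  ] open 0.997 t 0.975
```

Call:
drive_tool(
  deltas=[
    {"slide": [0.71, -0.245, 0], "delta_rot": [0, 0, 0], "hand": 1},
    {"slide": [0.71, -0.245, 0], "delta_rot": [0, 0, 0], "hand": 1},
    {"slide": [0.71, -0.245, 0], "delta_rot": [0, 0, 0], "hand": 1},
    {"slide": [0.71, -0.245, 0], "delta_rot": [0, 0, 0], "hand": 1},
    {"slide": [0.71, -0.245, 0], "delta_rot": [0, 0, 0], "hand": 1},
  ],
)

```text
time_s: 1.6
eef_pos: [0.3743, -0.2534, 0.2715]
eef_rot: [0.0, 0.991, 0.137, 0.0]
wrist_force: [-0.4, -0.1, -0.3]
opening: 1.001
```

Call:
drive_tool(
  deltas=[
    {"slide": [0.71, -0.245, 0], "delta_rot": [0, 0, 0], "hand": 1},
    {"slide": [0.71, -0.245, 0], "delta_rot": [0, 0, 0], "hand": 1},
    {"slide": [0.71, -0.245, 0], "delta_rot": [0, 0, 0], "hand": 1},
    {"slide": [0.71, -0.245, 0], "delta_rot": [0, 0, 0], "hand": 1},
    {"slide": [0.71, -0.245, 0], "delta_rot": [0, 0, 0], "hand": 1},
  ],
)

```text
time_s: 2.22
eef_pos: [0.5284, -0.1461, 0.2714]
eef_rot: [0.0, 0.99, 0.138, 0.0]
wrist_force: [1.5, 0.1, -0.4]
opening: 1.005
```

Call:
drive_tool(
  deltas=[
    {"slide": [0, 0, 0], "delta_rot": [0, 0, 0.0557], "hand": 1},
    {"slide": [0, 0, 0], "delta_rot": [0, 0, 0.0557], "hand": 1},
    {"slide": [0, 0, 0], "delta_rot": [0, 0, 0.0557], "hand": 1},
    {"slide": [0, 0, 0], "delta_rot": [0, 0, 0], "hand": 1},
    {"slide": [0, 0, 0], "delta_rot": [0, 0, 0], "hand": 1},
  ],
)

```text
time_s: 2.85
eef_pos: [0.5274, -0.1469, 0.2713]
eef_rot: [-0.0, 0.992, -0.123, -0.0]
wrist_force: [0.6, 0.1, -0.3]
opening: 0.999
```

```bash
python3 -c "
from h import *
togo([.53,-.145,.27])
c=ctrl.camera('wrist'); cv2.imwrite('pics/c_wrist.png',c['frame'][:,:,::-1]); np.savez('pics/c.npz',**c)
"
```

```text
tool-mm [ 2.  -2.5  1.3] tool yaw deg -14.08 q [-0.49  0.09  1.63  0.    1.42  1.33] pos [ 0.5274 -0.1469  0.2713] F [ 0.6  0.1 -0.3] T [-0.09  0.01 -0.04] open 0.999 t 2.85
```

View pics/c_wrist.png

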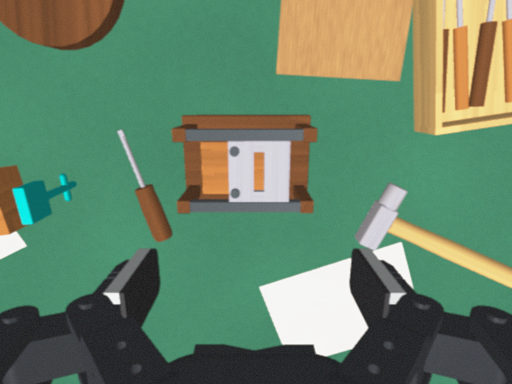

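Wrist view: the press is aligned with the image. Its slot is at about (259,172) and the screw heads at (234,151) and (234,193). Next I'll get sub-pixel measurements.

```bash
cat >> h.py <<'E'
def slotmeas(c,box,name=None):
    """slot rectangle: orange-ish pixels enclosed by plate; box x0,y0,x1,y1"""
    x0,y0,x1,y1=box; f=c["frame"][y0:y1,x0:x1].astype(np.float32); s=8
    f=cv2.resize(f,None,fx=s,fy=s,interpolation=cv2.INTER_CUBIC)
    w=((f[...,0]-f[...,2])>45).astype(np.uint8)
    n,l,st,ce=cv2.connectedComponentsWithStats(w)
    k=1+np.argmax(st[1:,4]); pts=np.argwhere(l==k)[:,::-1].astype(np.float32)
    pts=(pts+.5)/s-.5+[x0,y0]
    return cv2.minAreaRect(pts.astype(np.float32)),pts.mean(0)
E
python3 - <<'E'
from h import *
c=dict(np.load('pics/c.npz'))
r,m=slotmeas(c,(246,144,280,198)); print(r,m)
print("slot",ray(c,*r[0],.087),ray(c,*m,.087))
b=cv2.boxPoints(r); W=np.array([ray(c,*p,.087) for p in b]); print((W*1000).round(1))
crop(c,"c_crop.png",165,100,325,220,5)
E
```

```text
((258.5625, 170.8125), (38.0, 10.5), 90.0) [258.49978731 170.78815487]
slot [ 0.52886552 -0.15280108  0.087     ] [ 0.52890609 -0.15274434  0.087     ]
[[ 549.3 -152.3   87. ]
 [ 546.7 -162.7   87. ]
 [ 507.8 -153.3   87. ]
 [ 510.5 -142.6   87. ]]
```

View pics/c_crop.png

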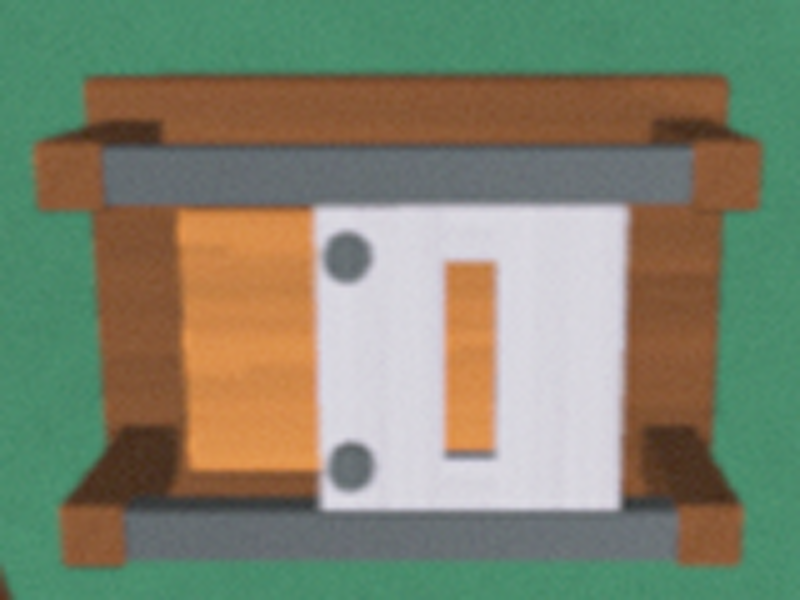

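Slot at world (0.529,-0.153), press x axis at about -14°. Next I'll look at the key.

```bash
python3 -c "
from h import *
togo([.555,.17,.28])"
```

```text
tool-mm [ -50.6 -314.1   -8.7] tool yaw deg -14.12 q [-0.49  0.09  1.63  0.    1.42  1.33] pos [ 0.5274 -0.1469  0.2713] F [-0.4 -0.4 -0.2] T [ 0.01 -0.03  0.01] open 0.997 t 2.9
```

Call:
drive_tool(
  deltas=[
    {"slide": [-0.1, -0.63, -0.02], "delta_rot": [0, 0, 0], "hand": 1},
    {"slide": [-0.1, -0.63, -0.02], "delta_rot": [0, 0, 0], "hand": 1},
    {"slide": [-0.1, -0.63, -0.02], "delta_rot": [0, 0, 0], "hand": 1},
    {"slide": [-0.1, -0.63, -0.02], "delta_rot": [0, 0, 0], "hand": 1},
    {"slide": [-0.1, -0.63, -0.02], "delta_rot": [0, 0, 0], "hand": 1},
  ],
)

```text
time_s: 3.52
eef_pos: [0.5421, 0.0129, 0.2764]
eef_rot: [-0.0, 0.992, -0.123, 0.0]
wrist_force: [0.1, -0.2, 0.3]
opening: 0.994
```

Call:
drive_tool(
  deltas=[
    {"slide": [-0.1, -0.63, -0.02], "delta_rot": [0, 0, 0], "hand": 0.6},
    {"slide": [-0.1, -0.63, -0.02], "delta_rot": [0, 0, 0], "hand": 0.6},
    {"slide": [-0.1, -0.63, -0.02], "delta_rot": [0, 0, 0], "hand": 0.6},
    {"slide": [-0.1, -0.63, -0.02], "delta_rot": [0, 0, 0], "hand": 0.6},
    {"slide": [-0.1, -0.63, -0.02], "delta_rot": [0, 0, 0], "hand": 0.6},
  ],
)

```text
time_s: 4.15
eef_pos: [0.5567, 0.1717, 0.2814]
eef_rot: [0.0, 0.992, -0.123, 0.0]
wrist_force: [0.7, -0.5, -0.6]
opening: 0.6
```

Call:
drive_tool(
  deltas=[
    {"slide": [0, 0, 0], "delta_rot": [0, 0, 0], "hand": 0.6},
    {"slide": [0, 0, 0], "delta_rot": [0, 0, 0], "hand": 0.6},
    {"slide": [0, 0, 0], "delta_rot": [0, 0, 0], "hand": 0.6},
    {"slide": [0, 0, 0], "delta_rot": [0, 0, 0], "hand": 0.6},
    {"slide": [0, 0, 0], "delta_rot": [0, 0, 0], "hand": 0.6},
  ],
)

```text
time_s: 4.78
eef_pos: [0.5568, 0.1702, 0.2814]
eef_rot: [-0.0, 0.992, -0.125, 0.0]
wrist_force: [-0.1, 0.6, 0.6]
opening: 0.601
```

```bash
python3 -c "
from h import *
togo([.555,.17,.28])
c=ctrl.camera('wrist'); cv2.imwrite('pics/d_wrist.png',c['frame'][:,:,::-1]); np.savez('pics/d.npz',**c)
crop(c,'d_crop.png',170,100,330,220,5)
"
```

```text
tool-mm [-1.7  0.6  1.4] tool yaw deg -14.32 q [0.09 0.16 1.53 0.   1.45 1.91] pos [0.5568 0.1702 0.2814] F [-0.1  0.6  0.6] T [-0.04  0.03 -0.01] open 0.601 t 4.775
```

View pics/d_wrist.png

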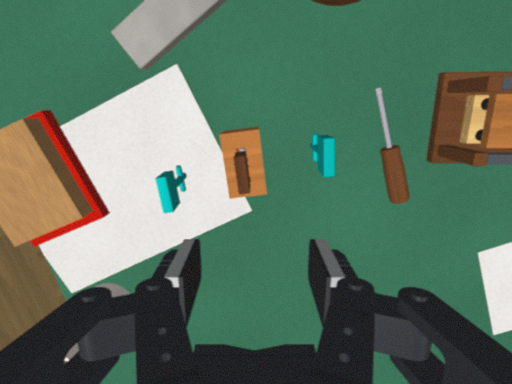

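View pics/d_crop.png

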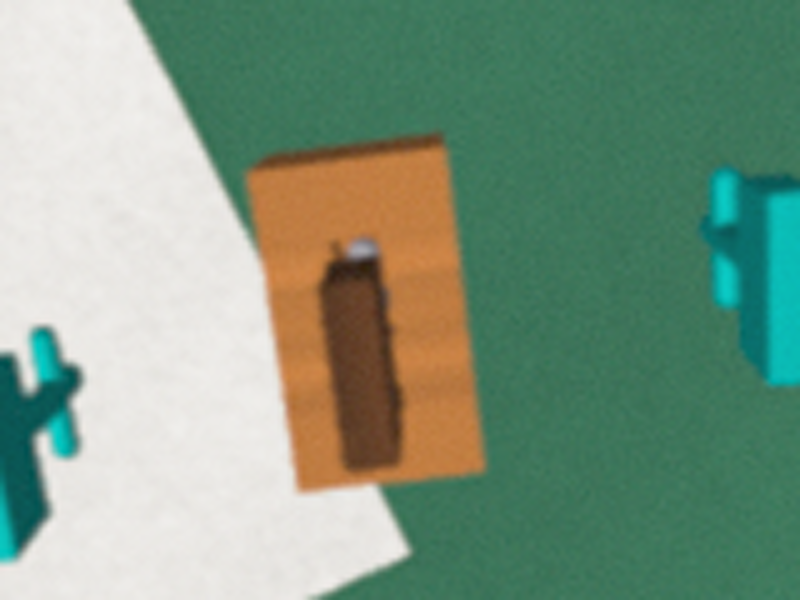

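The rest block's top is at crop corners (248,168), (445,145), (485,470), (298,490). The brown paddle's top spans crop (322,288) to (400,465), tilted by about 7°.

Run:
```python
from h import *
c=dict(np.load('pics/d.npz'))
f=lambda L,z:np.array([ray(c,170+u/5-.4,100+v/5-.4,z) for u,v in L])
A=f([(248,168),(445,145),(485,470),(298,490)],.048)
B=f([(322,288),(380,281),(401,462),(345,468)],.105)
for P in(A,B):
    m=P.mean(0); e=(P[0]+P[1]-P[2]-P[3])/2; g=(P[0]+P[3]-P[1]-P[2])/2
    print(m.round(4),"len",np.linalg.norm(e).round(4),np.linalg.norm(g).round(4),"yaw",np.degrees(np.arctan2(e[1],e[0])).round(2),np.degrees(np.arctan2(g[1],g[0])).round(2)-90)
togo([B.mean(0)[0],B.mean(0)[1],.2])
```

```text
[0.5603 0.1814 0.048 ] len 0.078 0.0457 yaw -6.95 -7.810000000000002
[0.5599 0.1812 0.105 ] len 0.0375 0.0116 yaw -8.05 -7.6299999999999955
tool-mm [  0.4 -11.4  81.3] tool yaw deg -14.31 q [ 0.09  0.16  1.53 -0.    1.45  1.91] pos [0.5567 0.1703 0.2813] F [ 0.2 -0.5 -0.1] T [ 0.05 -0.02  0.04] open 0.603 t 4.825
```

Call:
drive_tool(
  deltas=[
    {"slide": [0, 0, 0], "delta_rot": [0, 0, -0.039], "hand": 0.6},
    {"slide": [0.038, -0.226, 0], "delta_rot": [0, 0, 0], "hand": 0.6},
    {"slide": [0, 0, 0.8], "delta_rot": [0, 0, 0], "hand": 0.6},
    {"slide": [0, 0, 0.8], "delta_rot": [0, 0, 0], "hand": 0.6},
    {"slide": [0, 0, 0.8], "delta_rot": [0, 0, 0], "hand": 0.6},
  ],
)

```text
time_s: 5.45
eef_pos: [0.5602, 0.1824, 0.1603]
eef_rot: [-0.0, 0.998, -0.065, 0.0]
wrist_force: [-0.0, 0.5, -0.2]
opening: 0.605
```

```bash
python3 -c "
from h import *
togo([.560,.1813,.069])
c=ctrl.camera('wrist'); cv2.imwrite('pics/e_wrist.png',c['frame'][:,:,::-1]); np.savez('pics/e.npz',**c)
"
```

```text
tool-mm [-0.2  1.1 91.3] tool yaw deg -7.4 q [0.11 0.28 1.63 0.   1.22 1.81] pos [0.5602 0.1824 0.1603] F [-0.   0.5 -0.2] T [-0.02  0.04 -0.02] open 0.605 t 5.45
```

View pics/e_wrist.png

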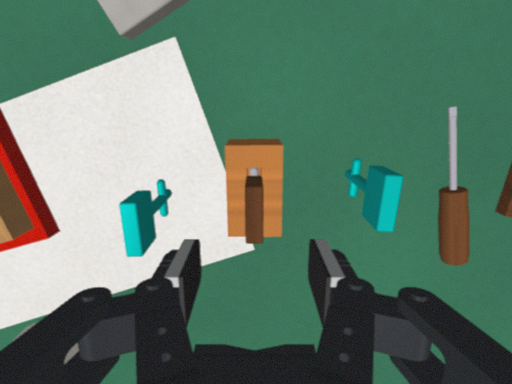

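Paddle is centred between the fingers (u≈254) and aligned with them. Descending.

Call:
drive_tool(
  deltas=[
    {"slide": [0, 0, 0.5], "delta_rot": [0, 0, 0], "hand": 0.6},
    {"slide": [0, 0, 0.5], "delta_rot": [0, 0, 0], "hand": 0.6},
    {"slide": [0, 0, 0.4], "delta_rot": [0, 0, 0], "hand": 0.6},
    {"slide": [0, 0, 0.25], "delta_rot": [0, 0, 0], "hand": 0.6},
    {"slide": [0, 0, 0.17], "delta_rot": [0, 0, 0], "hand": 0.6},
  ],
)

```text
time_s: 6.12
eef_pos: [0.5602, 0.1818, 0.07]
eef_rot: [-0.0, 0.998, -0.063, 0.0]
wrist_force: [-0.0, -0.5, -0.4]
opening: 0.6
```

Call:
drive_tool(
  deltas=[
    {"slide": [0, 0, 0], "delta_rot": [0, 0, 0], "hand": 0.3},
    {"slide": [0, 0, 0], "delta_rot": [0, 0, 0], "hand": 0.2},
    {"slide": [0, 0, 0], "delta_rot": [0, 0, 0], "hand": 0},
    {"slide": [0, 0, 0], "delta_rot": [0, 0, 0], "hand": 0},
    {"slide": [0, 0, 0], "delta_rot": [0, 0, 0], "hand": 0},
  ],
)

```text
time_s: 6.75
eef_pos: [0.5607, 0.1817, 0.0712]
eef_rot: [-0.0, 0.998, -0.063, 0.001]
wrist_force: [-0.6, 0.8, 6.4]
opening: 0.134
```

```bash
python3 -c "
from h import *
togo([.560,.1813,.069])
c=ctrl.camera('wrist'); cv2.imwrite('pics/f_wrist.png',c['frame'][:,:,::-1])
"
```

```text
tool-mm [-0.6  0.5  2.2] tool yaw deg -7.25 q [0.11 0.4  1.68 0.   1.06 1.81] pos [0.5607 0.1817 0.0712] F [-0.6  0.8  6.4] T [ 0.02  0.11 -0.02] open 0.134 t 6.75
```

View pics/f_wrist.png

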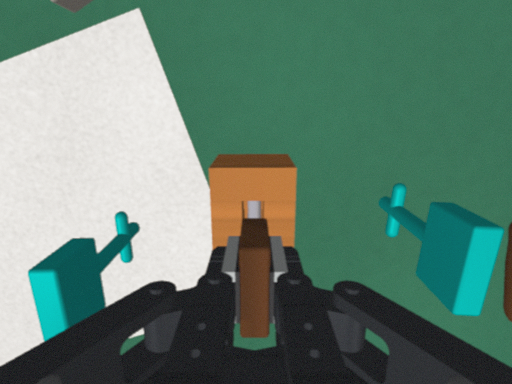

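Gripped (opening 0.134, about 11.4 mm). Lifting straight up.

Call:
drive_tool(
  deltas=[
    {"slide": [0, 0, -0.2], "delta_rot": [0, 0, 0], "hand": 0},
    {"slide": [0, 0, -0.3], "delta_rot": [0, 0, 0], "hand": 0},
    {"slide": [0, 0, -0.5], "delta_rot": [0, 0, 0], "hand": 0},
    {"slide": [0, 0, -0.5], "delta_rot": [0, 0, 0], "hand": 0},
    {"slide": [0, 0, -0.5], "delta_rot": [0, 0, 0], "hand": 0},
  ],
)

```text
time_s: 7.42
eef_pos: [0.5599, 0.1816, 0.1719]
eef_rot: [-0.0, 0.998, -0.063, 0.0]
wrist_force: [1.1, -0.5, -1.5]
opening: 0.131
```

Call:
drive_tool(
  deltas=[
    {"slide": [0, 0, -0.7], "delta_rot": [0, 0, 0], "hand": 0},
    {"slide": [0, 0, -0.7], "delta_rot": [0, 0, 0], "hand": 0},
    {"slide": [0, 0, -0.2], "delta_rot": [0, 0, 0.0375], "hand": 0},
    {"slide": [0, 0, 0], "delta_rot": [0, 0, 0], "hand": 0},
    {"slide": [0, 0, 0], "delta_rot": [0, 0, 0], "hand": 0},
  ],
)

```text
time_s: 8.05
eef_pos: [0.5594, 0.1816, 0.2497]
eef_rot: [0.0, 0.993, -0.121, -0.001]
wrist_force: [-0.8, -0.1, -2.2]
opening: 0.13
```

```bash
python3 -c "
from h import *
togo([.529,-.153,.25])
c=ctrl.camera('wrist'); cv2.imwrite('pics/g_wrist.png',c['frame'][:,:,::-1]); np.savez('pics/g.npz',**c)
c=ctrl.camera('scene'); crop(c,'g_scene.png',180,20,380,220,3)
"
```

```text
tool-mm [ 5.080e+01  3.321e+02 -2.000e-01] tool yaw deg -13.88 q [ 0.11  0.2   1.55 -0.    1.4   1.93] pos [0.5594 0.1816 0.2497] F [-0.8 -0.1 -2.2] T [-0.03 -0.05  0.01] open 0.13 t 8.05
```

View pics/g_wrist.png

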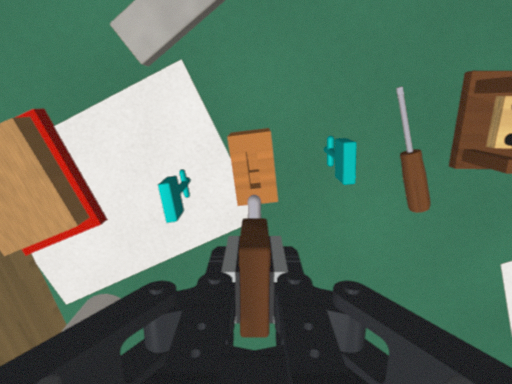

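View pics/g_scene.png

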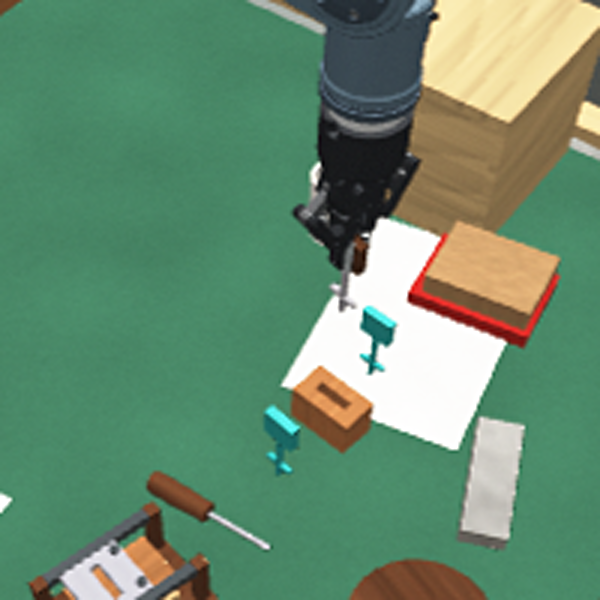

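Call:
drive_tool(
  deltas=[
    {"slide": [0.1, 0.66, 0], "delta_rot": [0, 0, 0], "hand": 0},
    {"slide": [0.1, 0.66, 0], "delta_rot": [0, 0, 0], "hand": 0},
    {"slide": [0.1, 0.66, 0], "delta_rot": [0, 0, 0], "hand": 0},
    {"slide": [0.1, 0.66, 0], "delta_rot": [0, 0, 0], "hand": 0},
    {"slide": [0.1, 0.66, 0], "delta_rot": [0, 0, 0], "hand": 0},
  ],
)

```text
time_s: 8.78
eef_pos: [0.5437, 0.0145, 0.2495]
eef_rot: [-0.0, 0.993, -0.121, -0.001]
wrist_force: [-0.2, -0.0, -1.5]
opening: 0.132
```

Call:
drive_tool(
  deltas=[
    {"slide": [0.1, 0.66, 0], "delta_rot": [0, 0, 0], "hand": 0},
    {"slide": [0.1, 0.66, 0], "delta_rot": [0, 0, 0], "hand": 0},
    {"slide": [0.1, 0.66, 0], "delta_rot": [0, 0, 0], "hand": 0},
    {"slide": [0.1, 0.66, 0], "delta_rot": [0, 0, 0], "hand": 0},
    {"slide": [0.1, 0.66, 0], "delta_rot": [0, 0, 0], "hand": 0},
  ],
)

```text
time_s: 9.4
eef_pos: [0.5281, -0.1515, 0.2495]
eef_rot: [-0.0, 0.993, -0.121, -0.001]
wrist_force: [-0.4, -0.5, -1.6]
opening: 0.132
```

Call:
drive_tool(
  deltas=[
    {"slide": [0.02, 0.03, 0], "delta_rot": [0, 0, 0], "hand": 0},
    {"slide": [0, 0, 0.3], "delta_rot": [0, 0, 0], "hand": 0},
    {"slide": [0, 0, 0.4], "delta_rot": [0, 0, 0], "hand": 0},
    {"slide": [0, 0, 0.3], "delta_rot": [0, 0, 0], "hand": 0},
    {"slide": [0, 0, 0], "delta_rot": [0, 0, 0], "hand": 0},
  ],
)

```text
time_s: 10.02
eef_pos: [0.5282, -0.151, 0.1982]
eef_rot: [-0.001, 0.993, -0.121, -0.002]
wrist_force: [0.2, 0.5, -0.6]
opening: 0.131
```

```bash
python3 -c "
from h import *
togo([.529,-.153,.18])
c=ctrl.camera('wrist'); cv2.imwrite('pics/i_wrist.png',c['frame'][:,:,::-1]); np.savez('pics/i.npz',**c)
crop(c,'i_crop.png',180,110,340,230,5)
"
```

```text
tool-mm [ 1.3  1.8 18.2] tool yaw deg -13.94 q [-0.49  0.16  1.7   0.    1.28  1.32] pos [ 0.5282 -0.151   0.1982] F [ 0.2  0.5 -0.6] T [-0.02 -0.03  0.03] open 0.131 t 10.025
```

View pics/i_wrist.png

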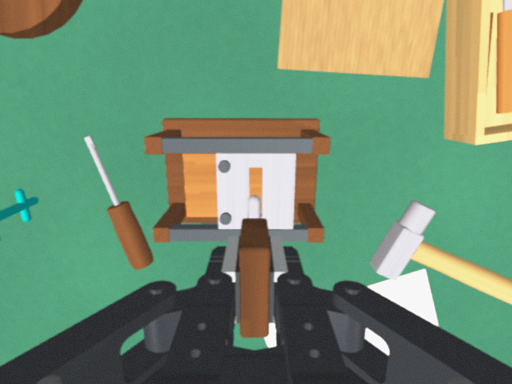

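View pics/i_crop.png

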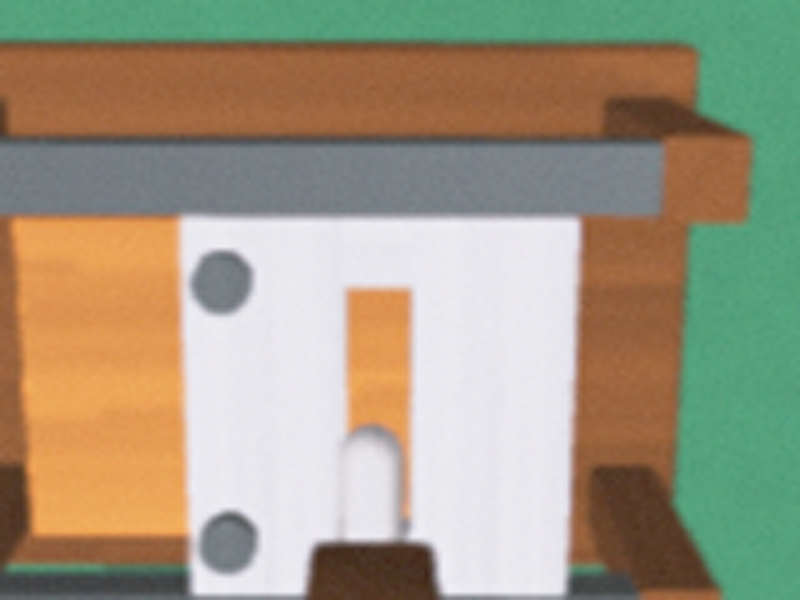

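The steel crosspin end is at crop u≈371 and the slot at u≈379. Yaw looks aligned. I'll correct by about 1.3 mm and go down to just above the plate.

Call:
drive_tool(
  deltas=[
    {"slide": [0.026, 0.026, 0], "delta_rot": [0, 0, 0], "hand": 0},
    {"slide": [0, 0, 0.3], "delta_rot": [0, 0, 0], "hand": 0},
    {"slide": [0, 0, 0.3], "delta_rot": [0, 0, 0], "hand": 0},
    {"slide": [0, 0, 0.18], "delta_rot": [0, 0, 0], "hand": 0},
    {"slide": [0, 0, 0], "delta_rot": [0, 0, 0], "hand": 0},
  ],
)

```text
time_s: 10.7
eef_pos: [0.5294, -0.1535, 0.1599]
eef_rot: [-0.0, 0.993, -0.122, -0.001]
wrist_force: [-0.7, -0.6, -1.1]
opening: 0.134
```

```bash
python3 -c "
from h import *
togo([.529,-.153,.156])
c=ctrl.camera('wrist'); np.savez('pics/j.npz',**c)
crop(c,'j_crop.png',180,110,340,230,5)
c=ctrl.camera('scene'); crop(c,'j_scene.png',180,140,280,260,5)
"
```

```text
tool-mm [-0.5 -0.4  3.9] tool yaw deg -14.01 q [-0.5   0.21  1.73  0.    1.21  1.32] pos [ 0.5294 -0.1535  0.1599] F [-0.7 -0.6 -1.1] T [-0.04  0.03 -0.  ] open 0.134 t 10.7
```

View pics/j_crop.png

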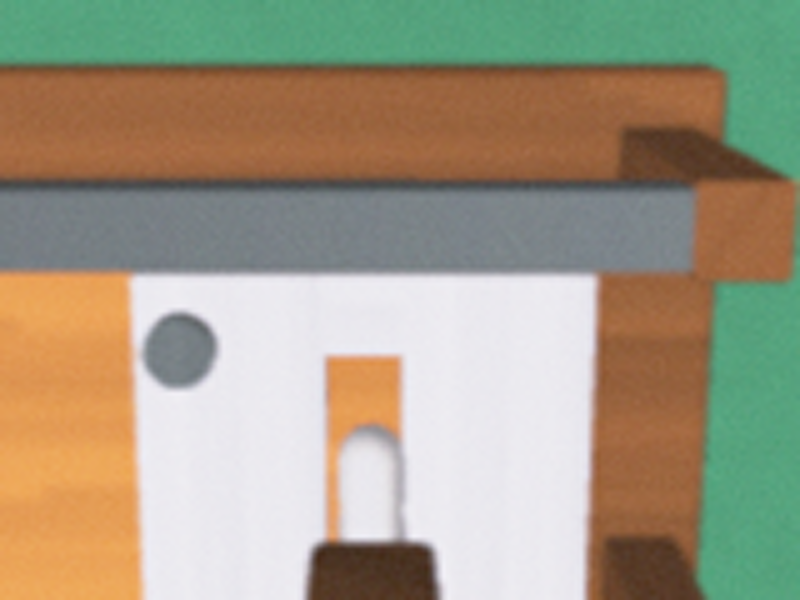

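View pics/j_scene.png

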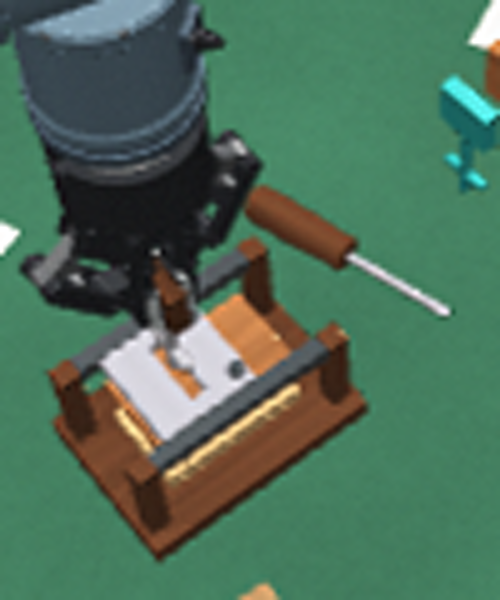

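Run:
```python
from h import *
c=dict(np.load('pics/j.npz'))
R,p=tool(ctrl.get_obs())
w=lambda u,v,z: (R.T@(ray(c,180+u/5-.4,110+v/5-.4,z)-p)*1000).round(2)
print("slot far end",w(364.5,356,.087),"edges",w(327,400,.087),w(402,400,.087)); print("pin end",w(371,424,p[2]-.0452), "pin edges",w(339.5,470,p[2]-.0452),w(402.5,470,p[2]-.0452))
print("screw",w(180,350,.091),"plate edges",w(132,330,.087),w(597,330,.087))
print("paddle top edges", w(313,545,p[2]+.036),w(436,545,p[2]+.036))
togo([.5294,-.1535,.16])
```

```text
slot far end [17.81 -0.65 74.3 ] edges [11.54 -5.84 74.3 ] [11.56  4.54 74.3 ]
pin end [16.47  0.3  45.2 ] pin edges [10.67 -3.51 45.2 ] [10.68  4.12 45.2 ]
screw [ 19.58 -25.46  70.3 ] plate edges [ 21.43 -32.43  74.3 ] [21.5  31.13 74.3 ]
paddle top edges [ 31.13  -3.57 -36.  ] [ 31.14   4.95 -36.  ]
tool-mm [-1.  -0.3  1.3] tool yaw deg -14.01 q [-0.5   0.2   1.73 -0.    1.21  1.32] pos [ 0.5303 -0.154   0.1613] F [ 0.2 -0.9 -1.6] T [ 0.05 -0.04  0.01] open 0.127 t 10.8
```

Call:
drive_tool(
  deltas=[
    {"slide": [-0.026, -0.019, 0], "delta_rot": [0, 0, 0], "hand": 0},
    {"slide": [0, 0, 0.04], "delta_rot": [0, 0, 0], "hand": 0},
    {"slide": [0, 0, 0.04], "delta_rot": [0, 0, 0], "hand": 0},
    {"slide": [0, 0, 0], "delta_rot": [0, 0, 0], "hand": 0},
    {"slide": [0, 0, 0], "delta_rot": [0, 0, 0], "hand": 0},
  ],
)

```text
time_s: 11.42
eef_pos: [0.5292, -0.1527, 0.1573]
eef_rot: [-0.0, 0.993, -0.122, 0.0]
wrist_force: [-0.3, -0.6, -1.1]
opening: 0.132
```

```bash
python3 -c "
from h import *
togo([.529,-.153,.156])
c=ctrl.camera('wrist'); np.savez('pics/k.npz',**c)
crop(c,'k_crop.png',220,160,300,220,10)
togo([.529,-.153,.156])
c=ctrl.camera('wrist'); np.savez('pics/k2.npz',**c)
print(cv2.phaseCorrelate(np.load('pics/k.npz')['frame'][:,:,0].astype(np.float32)[:200],c['frame'][:,:,0].astype(np.float32)[:200]))
"
```

```text
tool-mm [-0.1  0.3  1.3] tool yaw deg -14.01 q [-0.5   0.21  1.74  0.    1.2   1.32] pos [ 0.5292 -0.1527  0.1573] F [-0.3 -0.6 -1.1] T [-0.02 -0.03  0.07] open 0.132 t 11.425
tool-mm [-0.1  0.3  1.3] tool yaw deg -14.0 q [-0.5   0.21  1.74 -0.    1.2   1.32] pos [ 0.5292 -0.1527  0.1573] F [ 0.4  0.5 -1.9] T [ 0.02 -0.03 -0.03] open 0.129 t 11.475
((0.02220374455865226, 0.014896917923493902), 1.0416017276048661)
```

View pics/k_crop.png

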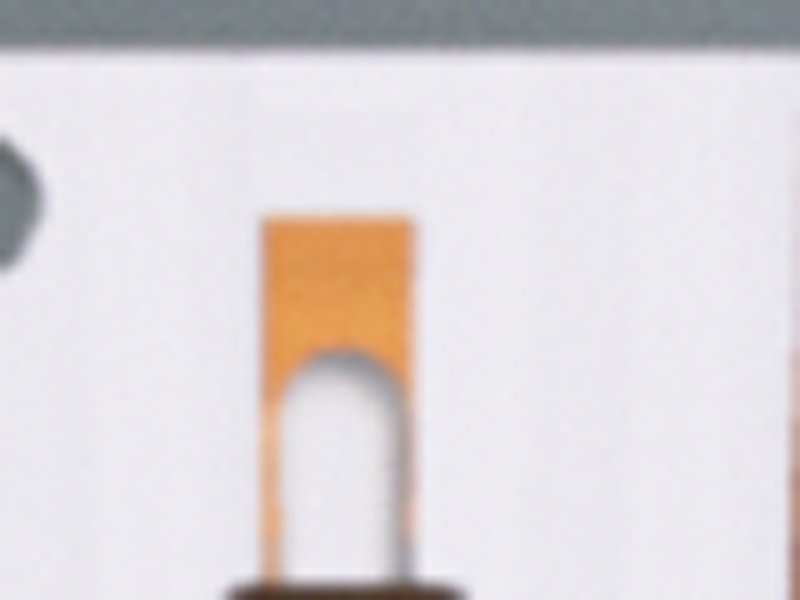

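Run:
```python
from h import *
c=dict(np.load('pics/k.npz'))
R,p=tool(ctrl.get_obs())
w=lambda u,v,z: (R.T@(ray(c,220+u/10-.45,160+v/10-.45,z)-p)*1000).round(2)
print("slot far end",w(338,217,.087),"edges",w(263,400,.087),w(413,400,.087)); print("pin end",w(345,349,p[2]-.0452), "pin edges",w(280,440,p[2]-.0452),w(410,440,p[2]-.0452))
```

```text
slot far end [19.22  0.22 70.35] edges [ 6.23 -4.95 70.35] [ 6.25  5.4  70.35]
pin end [17.08  0.71 45.2 ] pin edges [11.3  -3.25 45.2 ] [11.31  4.68 45.2 ]
```

Call:
drive_tool(
  deltas=[
    {"slide": [-0.012, -0.01, 0], "delta_rot": [0, 0, 0], "hand": 0},
    {"slide": [0, 0, 0.06], "delta_rot": [0, 0, 0], "hand": 0},
    {"slide": [0, 0, 0.06], "delta_rot": [0, 0, 0], "hand": 0},
    {"slide": [0, 0, 0.06], "delta_rot": [0, 0, 0], "hand": 0},
    {"slide": [0, 0, 0.06], "delta_rot": [0, 0, 0], "hand": 0},
  ],
)

```text
time_s: 12.15
eef_pos: [0.5286, -0.152, 0.145]
eef_rot: [-0.0, 0.993, -0.122, -0.0]
wrist_force: [-0.2, 0.3, -1.8]
opening: 0.133
```

```bash
cat > look.py <<'E'
from h import *
import sys
o=ctrl.get_obs(); togo([.529,-.153,.1165],o=o)
c=ctrl.camera('wrist'); np.savez('pics/%s.npz'%sys.argv[1],**c)
crop(c,'%s_crop.png'%sys.argv[1],220,160,300,220,10)
E
python3 look.py l
```

```text
tool-mm [ 0.6  0.9 28.5] tool yaw deg -14.01 q [-0.5   0.22  1.75  0.    1.18  1.32] pos [ 0.5286 -0.152   0.145 ] F [-0.2  0.3 -1.8] T [ 0.02 -0.02 -0.01] open 0.133 t 12.15
```

View pics/l_crop.png

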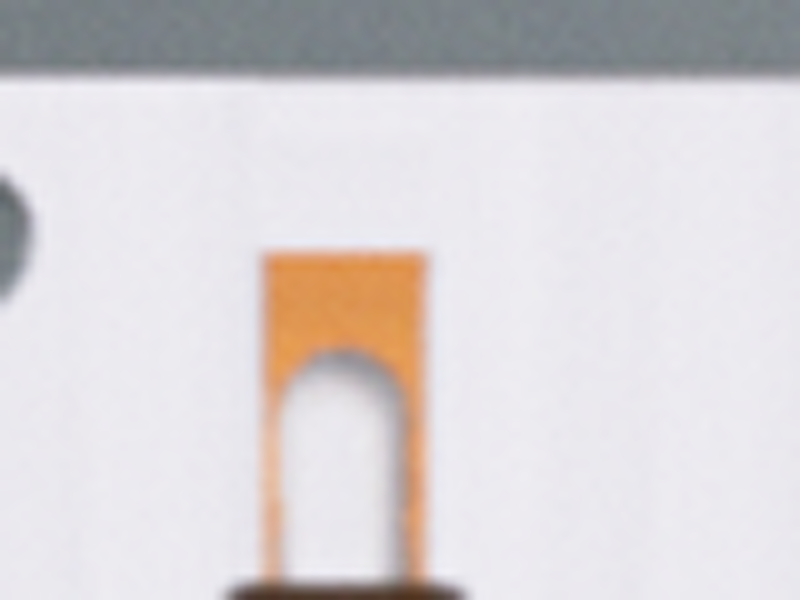

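Pin and slot are now centred on each other (both at crop u≈345) and the foot is inside the slot. Descending slowly.

Call:
drive_tool(
  deltas=[
    {"slide": [0, 0, 0.05], "delta_rot": [0, 0, 0], "hand": 0},
    {"slide": [0, 0, 0.05], "delta_rot": [0, 0, 0], "hand": 0},
    {"slide": [0, 0, 0.05], "delta_rot": [0, 0, 0], "hand": 0},
    {"slide": [0, 0, 0.04], "delta_rot": [0, 0, 0], "hand": 0},
    {"slide": [0, 0, 0], "delta_rot": [0, 0, 0], "hand": 0},
  ],
)

```text
time_s: 12.82
eef_pos: [0.5286, -0.152, 0.1356]
eef_rot: [-0.0, 0.993, -0.122, -0.0]
wrist_force: [-0.3, 0.3, -1.3]
opening: 0.131
```

```bash
python3 look.py m
```

```text
tool-mm [ 0.7  0.9 19.1] tool yaw deg -14.0 q [-0.5   0.23  1.75 -0.    1.16  1.32] pos [ 0.5286 -0.152   0.1356] F [-0.3  0.3 -1.3] T [ 0.03  0.03 -0.02] open 0.131 t 12.825
```

View pics/m_crop.png

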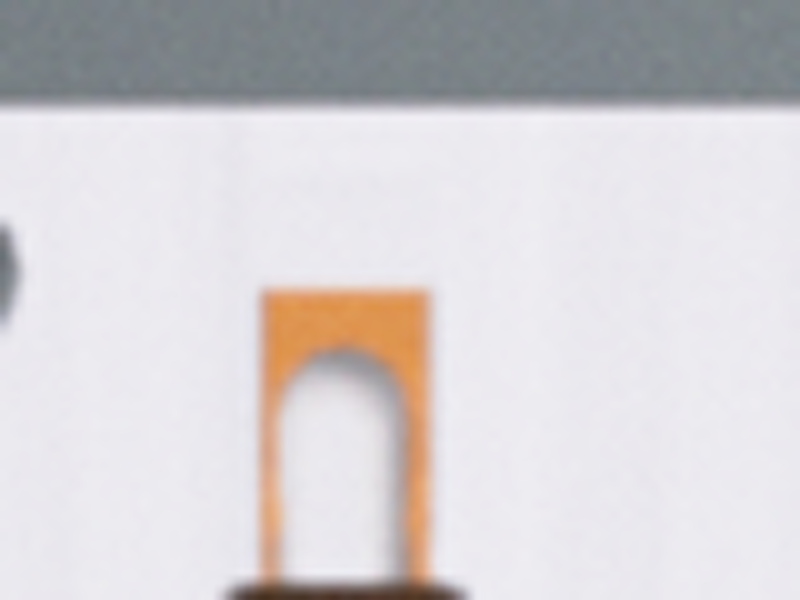

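Call:
drive_tool(
  deltas=[
    {"slide": [0, 0, 0.05], "delta_rot": [0, 0, 0], "hand": 0},
    {"slide": [0, 0, 0.05], "delta_rot": [0, 0, 0], "hand": 0},
    {"slide": [0, 0, 0.05], "delta_rot": [0, 0, 0], "hand": 0},
    {"slide": [0, 0, 0], "delta_rot": [0, 0, 0], "hand": 0},
    {"slide": [0, 0, 0], "delta_rot": [0, 0, 0], "hand": 0},
  ],
)

```text
time_s: 13.5
eef_pos: [0.5288, -0.1521, 0.1284]
eef_rot: [0.0, 0.993, -0.122, 0.0]
wrist_force: [0.2, 0.0, 0.6]
opening: 0.133
```

```bash
python3 look.py n
```

```text
tool-mm [ 0.4  0.8 11.9] tool yaw deg -14.01 q [-0.5   0.24  1.76  0.    1.14  1.32] pos [ 0.5288 -0.1521  0.1284] F [0.2 0.  0.6] T [-0.03 -0.04 -0.03] open 0.133 t 13.5
```

View pics/n_crop.png

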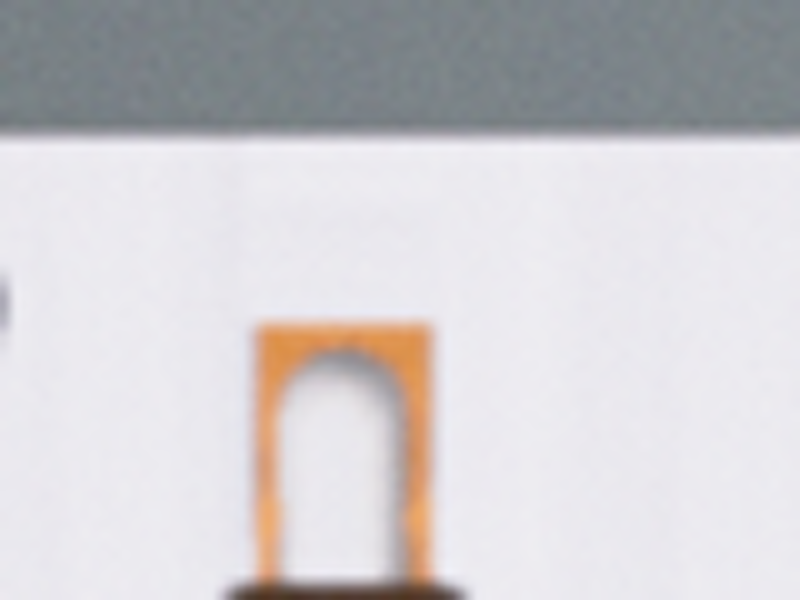

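Call:
drive_tool(
  deltas=[
    {"slide": [0, 0, 0.05], "delta_rot": [0, 0, 0], "hand": 0},
    {"slide": [0, 0, 0.05], "delta_rot": [0, 0, 0], "hand": 0},
    {"slide": [0, 0, 0.05], "delta_rot": [0, 0, 0], "hand": 0},
    {"slide": [0, 0, 0.03], "delta_rot": [0, 0, 0], "hand": 0},
    {"slide": [0, 0, 0], "delta_rot": [0, 0, 0], "hand": 0},
  ],
)

```text
time_s: 14.18
eef_pos: [0.5288, -0.1521, 0.1192]
eef_rot: [0.0, 0.993, -0.122, 0.0]
wrist_force: [-0.5, 0.1, 1.9]
opening: 0.135
```

```bash
python3 look.py o
```

```text
tool-mm [0.4 0.8 2.7] tool yaw deg -14.01 q [-0.5   0.25  1.76  0.    1.12  1.32] pos [ 0.5288 -0.1521  0.1192] F [-0.5  0.1  1.9] T [-0.04 -0.04  0.  ] open 0.135 t 14.175
```

View pics/o_crop.png

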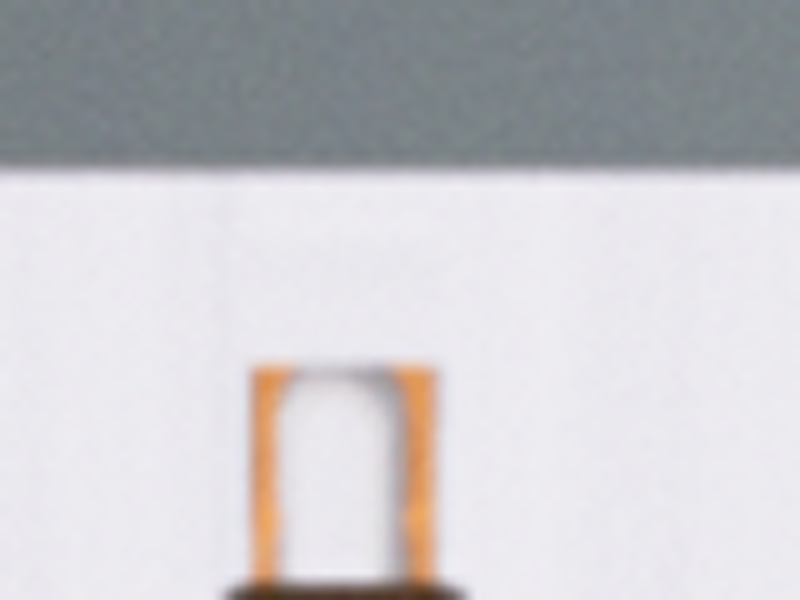

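Call:
drive_tool(
  deltas=[
    {"slide": [0, 0, 0.04], "delta_rot": [0, 0, 0], "hand": 0},
    {"slide": [0, 0, 0.04], "delta_rot": [0, 0, 0], "hand": 0},
    {"slide": [0, 0, 0.03], "delta_rot": [0, 0, 0], "hand": 0},
    {"slide": [0, 0, 0], "delta_rot": [0, 0, 0], "hand": 0},
    {"slide": [0, 0, 0], "delta_rot": [0, 0, 0], "hand": 0},
  ],
)

```text
time_s: 14.85
eef_pos: [0.5288, -0.1521, 0.1139]
eef_rot: [0.0, 0.993, -0.122, 0.0]
wrist_force: [0.4, 0.5, 2.8]
opening: 0.13
```

```bash
python3 look.py p; python3 -c "
from h import *
c=ctrl.camera('scene'); crop(c,'p_scene.png',180,140,280,260,5)"
```

```text
tool-mm [ 0.4  0.8 -2.6] tool yaw deg -14.01 q [-0.5   0.26  1.77 -0.    1.11  1.32] pos [ 0.5288 -0.1521  0.1139] F [0.4 0.5 2.8] T [-0.06 -0.09  0.03] open 0.13 t 14.85
```

View pics/p_crop.png

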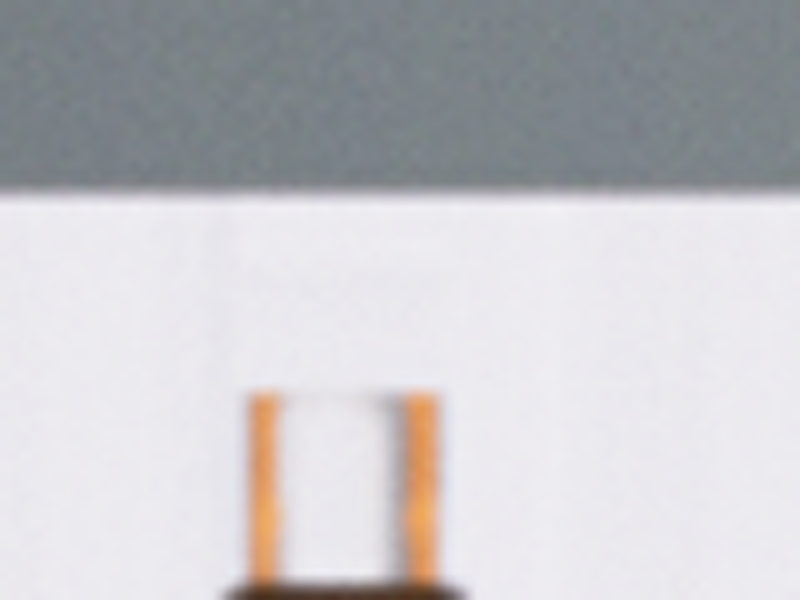

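View pics/p_scene.png

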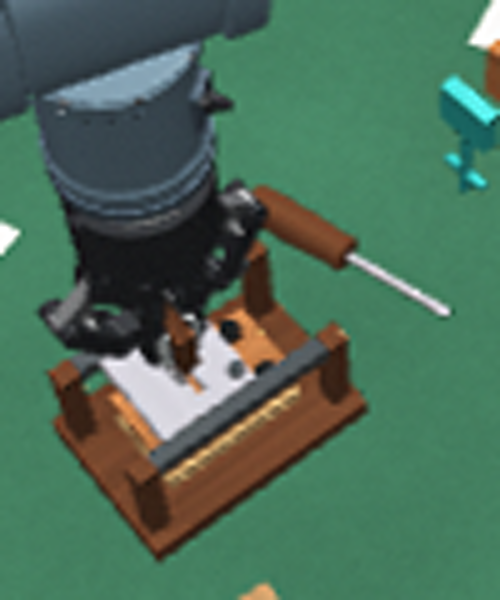

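The pin is at about z=68.7 mm (platen about 18 mm), no slip in the grip (paddle edge unchanged in the image), and it's centred. Turning now.

Call:
drive_tool(
  deltas=[
    {"slide": [0, 0, 0], "delta_rot": [0, 0, -0.03], "hand": 0},
    {"slide": [0, 0, 0], "delta_rot": [0, 0, -0.04], "hand": 0},
    {"slide": [0, 0, 0], "delta_rot": [0, 0, -0.04], "hand": 0},
    {"slide": [0, 0, 0], "delta_rot": [0, 0, -0.04], "hand": 0},
    {"slide": [0, 0, 0], "delta_rot": [0, 0, 0], "hand": 0},
  ],
)

```text
time_s: 15.58
eef_pos: [0.5286, -0.1519, 0.1137]
eef_rot: [-0.0, 0.994, 0.113, -0.0]
wrist_force: [0.1, -0.0, 3.0]
opening: 0.129
```

```bash
python3 look.py q; python3 -c "
import numpy as np,cv2
cv2.imwrite('pics/q_w.png',np.load('pics/q.npz')['frame'][:,:,::-1])"
```

```text
tool-mm [ 0.1  1.2 -2.8] tool yaw deg 12.93 q [-0.5   0.26  1.77  0.    1.11  0.85] pos [ 0.5286 -0.1519  0.1137] F [ 0.1 -0.   3. ] T [ 0.13 -0.09 -0.  ] open 0.129 t 15.575
```

View pics/q_w.png

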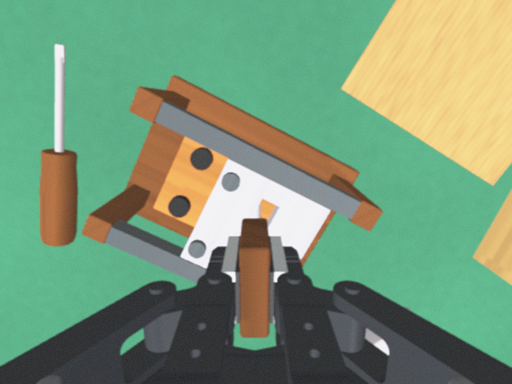

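27° turned, no resisting torque, and the paddle is still square in the jaws. Continuing to 90°.

Call:
drive_tool(
  deltas=[
    {"slide": [0, 0, 0], "delta_rot": [0, 0, -0.045], "hand": 0},
    {"slide": [0, 0, 0], "delta_rot": [0, 0, -0.045], "hand": 0},
    {"slide": [0, 0, 0], "delta_rot": [0, 0, -0.045], "hand": 0},
    {"slide": [0, 0, 0], "delta_rot": [0, 0, -0.045], "hand": 0},
    {"slide": [0, 0, 0], "delta_rot": [0, 0, 0], "hand": 0},
  ],
)

```text
time_s: 16.25
eef_pos: [0.5285, -0.1519, 0.1137]
eef_rot: [-0.0, 0.923, 0.384, -0.0]
wrist_force: [-0.4, 0.8, 2.7]
opening: 0.134
```

Call:
drive_tool(
  deltas=[
    {"slide": [0, 0, 0], "delta_rot": [0, 0, -0.045], "hand": 0},
    {"slide": [0, 0, 0], "delta_rot": [0, 0, -0.045], "hand": 0},
    {"slide": [0, 0, 0], "delta_rot": [0, 0, -0.045], "hand": 0},
    {"slide": [0, 0, 0], "delta_rot": [0, 0, -0.035], "hand": 0},
    {"slide": [0, 0, 0], "delta_rot": [0, 0, 0], "hand": 0},
  ],
)

```text
time_s: 16.88
eef_pos: [0.5285, -0.1519, 0.1137]
eef_rot: [-0.0, 0.789, 0.614, -0.0]
wrist_force: [-0.6, 0.5, 3.0]
opening: 0.131
```

```bash
python3 look.py r; python3 -c "
import numpy as np,cv2
cv2.imwrite('pics/r_w.png',np.load('pics/r.npz')['frame'][:,:,::-1])"
```

```text
tool-mm [-1.   0.8 -2.8] tool yaw deg 75.74 q [-0.5   0.26  1.77  0.    1.11 -0.25] pos [ 0.5285 -0.1519  0.1137] F [-0.6  0.5  3. ] T [ 0.2   0.13 -0.03] open 0.131 t 16.875
```

View pics/r_w.png

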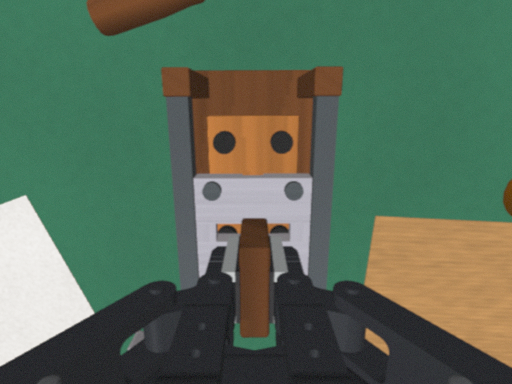

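Turned to 75.7° (press y ≈ 76°), with the rails symmetric in view. Next I'll ease up about 6 mm so the pin rises into the groove.

Call:
drive_tool(
  deltas=[
    {"slide": [0, 0, -0.04], "delta_rot": [0, 0, 0], "hand": 0},
    {"slide": [0, 0, -0.04], "delta_rot": [0, 0, 0], "hand": 0},
    {"slide": [0, 0, -0.03], "delta_rot": [0, 0, 0], "hand": 0},
    {"slide": [0, 0, 0], "delta_rot": [0, 0, 0], "hand": 0},
    {"slide": [0, 0, 0], "delta_rot": [0, 0, 0], "hand": 0},
  ],
)

```text
time_s: 17.55
eef_pos: [0.5285, -0.1519, 0.1192]
eef_rot: [-0.0, 0.788, 0.616, -0.0]
wrist_force: [-2.4, 1.9, 2.6]
opening: 0.134
```

```bash
python3 look.py s
```

```text
tool-mm [-0.9  0.7  2.7] tool yaw deg 75.98 q [-0.5   0.25  1.76  0.    1.12 -0.25] pos [ 0.5285 -0.1519  0.1192] F [-2.4  1.9  2.6] T [0.36 0.31 0.07] open 0.134 t 17.55
```

Call:
drive_tool(
  deltas=[
    {"slide": [0, 0, -0.01], "delta_rot": [0, 0, 0], "hand": 0},
    {"slide": [0, 0, -0.008], "delta_rot": [0, 0, 0], "hand": 0},
    {"slide": [0, 0, 0], "delta_rot": [0, 0, 0], "hand": 0},
    {"slide": [0, 0, 0], "delta_rot": [0, 0, 0], "hand": 0},
    {"slide": [0, 0, 0], "delta_rot": [0, 0, 0], "hand": 0},
  ],
)

```text
time_s: 18.23
eef_pos: [0.5286, -0.1519, 0.1201]
eef_rot: [-0.0, 0.788, 0.616, -0.0]
wrist_force: [-0.6, 1.8, 1.2]
opening: 0.131
```

```bash
python3 look.py t; python3 -c "
from h import *
c=ctrl.camera('wrist');cv2.imwrite('pics/t_w.png',c['frame'][:,:,::-1])
c=ctrl.camera('scene'); crop(c,'t_scene.png',180,140,280,260,5)"
```

```text
tool-mm [-0.9  0.7  3.6] tool yaw deg 75.99 q [-0.5   0.25  1.76  0.    1.13 -0.25] pos [ 0.5286 -0.1519  0.1201] F [-0.6  1.8  1.2] T [0.43 0.42 0.02] open 0.131 t 18.225
```

View pics/t_w.png

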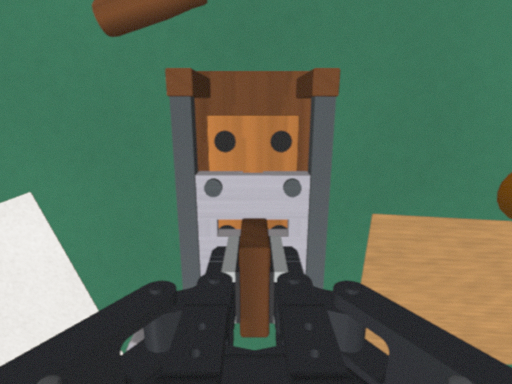

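View pics/t_scene.png

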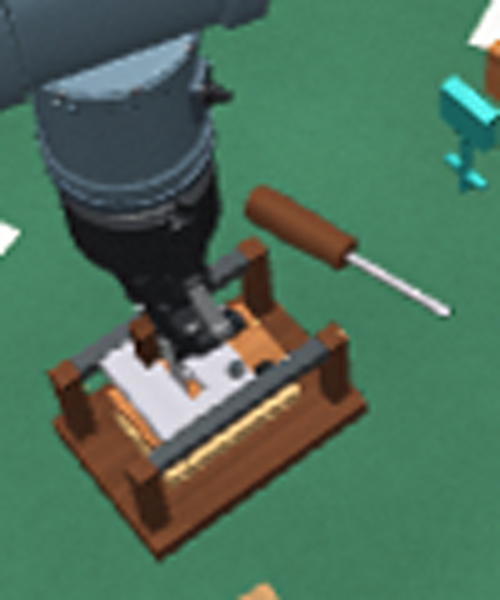

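Plate begins to carry the load (vertical force fell from 3.0 to 1.2 N). I'll release gently.

Call:
drive_tool(
  deltas=[
    {"slide": [0, 0, 0], "delta_rot": [0, 0, 0], "hand": 0.16},
    {"slide": [0, 0, 0], "delta_rot": [0, 0, 0], "hand": 0.2},
    {"slide": [0, 0, 0], "delta_rot": [0, 0, 0], "hand": 0.26},
    {"slide": [0, 0, 0], "delta_rot": [0, 0, 0], "hand": 0.34},
    {"slide": [0, 0, 0], "delta_rot": [0, 0, 0], "hand": 0.4},
  ],
)

```text
time_s: 19.0
eef_pos: [0.5288, -0.1521, 0.1202]
eef_rot: [0.0, 0.788, 0.616, 0.0]
wrist_force: [0.7, 0.0, -0.5]
opening: 0.402
```

```bash
python3 look.py u; python3 -c "
from h import *
c=ctrl.camera('wrist');cv2.imwrite('pics/u_w.png',c['frame'][:,:,::-1])"
```

```text
tool-mm [-0.8  0.5  3.7] tool yaw deg 75.99 q [-0.5   0.25  1.76  0.    1.13 -0.25] pos [ 0.5288 -0.1521  0.1202] F [ 0.7  0.  -0.5] T [ 0.02  0.01 -0.03] open 0.402 t 19.0
```

View pics/u_w.png

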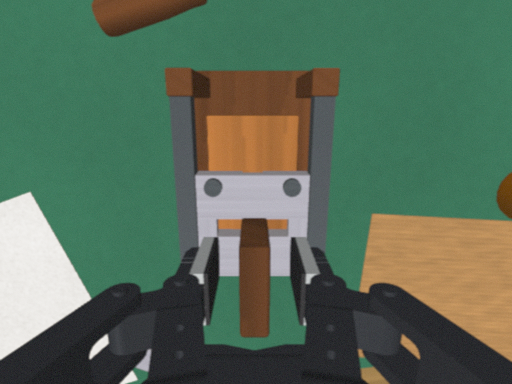

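Fingers are clear and the key stands upright. The two dark dots on the board have vanished, so I'll check that after backing straight up.

Call:
drive_tool(
  deltas=[
    {"slide": [0, 0, -0.2], "delta_rot": [0, 0, 0], "hand": 0.5},
    {"slide": [0, 0, -0.5], "delta_rot": [0, 0, 0], "hand": 0.6},
    {"slide": [0, 0, -0.5], "delta_rot": [0, 0, 0], "hand": 0.6},
    {"slide": [0, 0, -0.5], "delta_rot": [0, 0, 0], "hand": 0.6},
    {"slide": [0, 0, -0.5], "delta_rot": [0, 0, 0], "hand": 0.6},
  ],
)

```text
time_s: 19.73
eef_pos: [0.5288, -0.1521, 0.2319]
eef_rot: [0.0, 0.788, 0.616, 0.0]
wrist_force: [0.2, -0.9, 0.5]
opening: 0.6
```

Call:
drive_tool(
  deltas=[
    {"slide": [-0.5, 0, -0.2], "delta_rot": [0, 0, 0], "hand": 0.6},
    {"slide": [-0.7, 0, 0], "delta_rot": [0, 0, 0], "hand": 0.6},
    {"slide": [0, 0, 0], "delta_rot": [0, 0, 0], "hand": 0.6},
    {"slide": [0, 0, 0], "delta_rot": [0, 0, 0], "hand": 0.6},
    {"slide": [0, 0, 0], "delta_rot": [0, 0, 0], "hand": 0.6},
  ],
)

```text
time_s: 20.35
eef_pos: [0.5143, -0.2094, 0.2402]
eef_rot: [-0.0, 0.788, 0.616, 0.0]
wrist_force: [-0.6, -0.8, 1.0]
opening: 0.6
```

```bash
python3 look.py v; python3 -c "
from h import *
c=np.load('pics/v.npz');cv2.imwrite('pics/v_w.png',c['frame'][:,:,::-1])
c=ctrl.camera('scene'); crop(c,'v_scene.png',180,150,270,260,5)
print(c['mtx'][0][0])
cv2.imwrite('pics/no.png',np.hstack([np.load('pics/%s.npz'%k)['frame'][90:270,130:390,::-1] for k in 'mno']))
"
```

```text
tool-mm [ 58.2   0.7 123.8] tool yaw deg 76.04 q [-0.6   0.13  1.65  0.    1.37 -0.36] pos [ 0.5143 -0.2094  0.2402] F [-0.6 -0.8  1. ] T [ 0.06 -0.    0.  ] open 0.6 t 20.35
367.0605553064372
```

View pics/v_w.png

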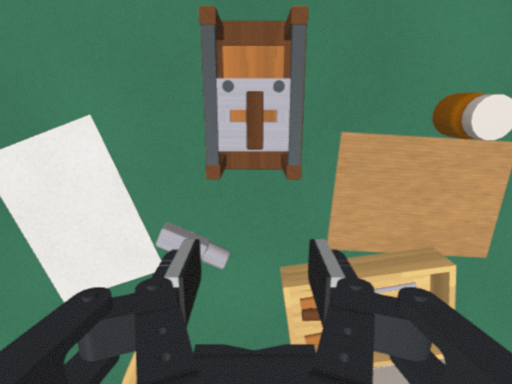

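View pics/v_scene.png

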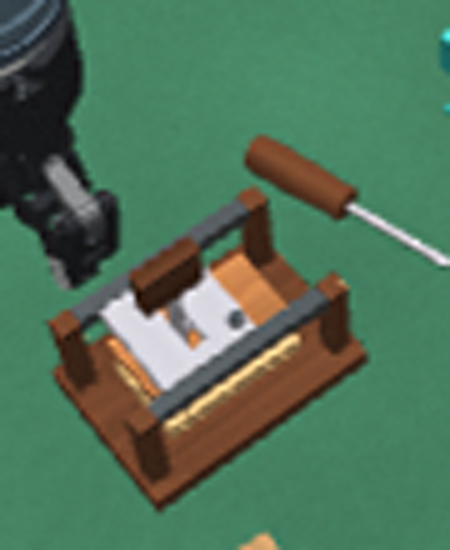

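View pics/no.png

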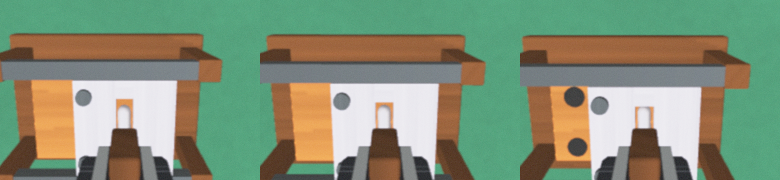

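Run:
```python
from h import *
c=dict(np.load('pics/v.npz')); crop(c,'v_crop.png',200,60,310,165,7)
s=ctrl.camera('scene')
R=Ro.from_euler('z',76,degrees=True).as_matrix()
# predicted paddle top outline for nominal height, drawn on wrist & scene
C=np.array([.5290,-.1527,0])
for nm,cc,bx,k in (('v_w2',c,(200,60,310,165),7),('v_s2',s,(190,180,260,250),8)):
    im=cv2.resize(cc['frame'][bx[1]:bx[3],bx[0]:bx[2],::-1],None,fx=k,fy=k,interpolation=cv2.INTER_CUBIC)
    for z,col in ((.154,(0,255,0)),(.164,(0,0,255))):
        P=[proj(cc,C+R@np.array([x,y,0])+[0,0,z]) for x,y in((.02,.006),(.02,-.006),(-.02,-.006),(-.02,.006))]
        P=((np.array(P)+.5-[bx[0],bx[1]])*k).astype(np.int32); cv2.polylines(im,[P],True,col,1)
    cv2.imwrite(f'pics/{nm}.png',im)
```

```text
(no output)
```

View pics/v_w2.png

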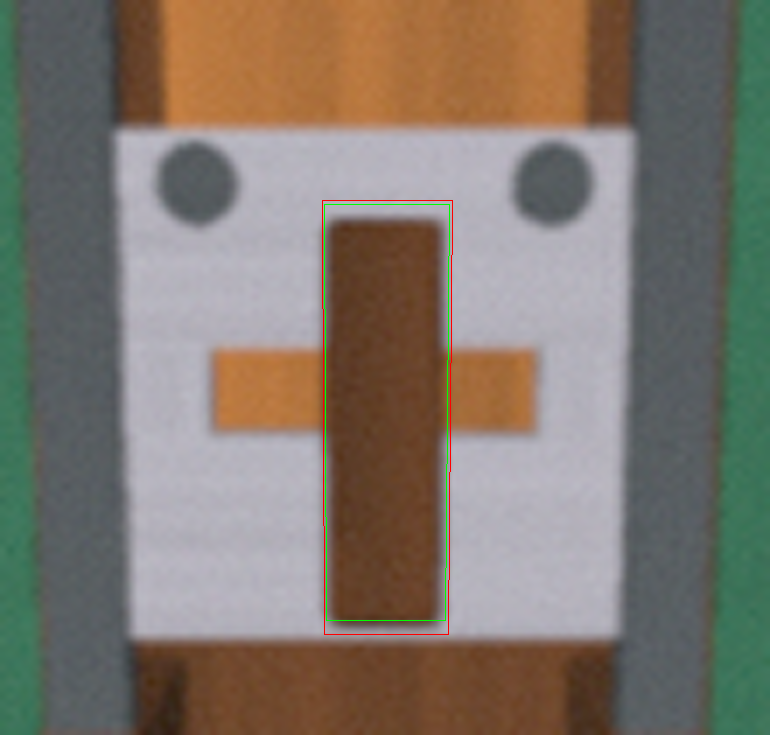

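View pics/v_s2.png

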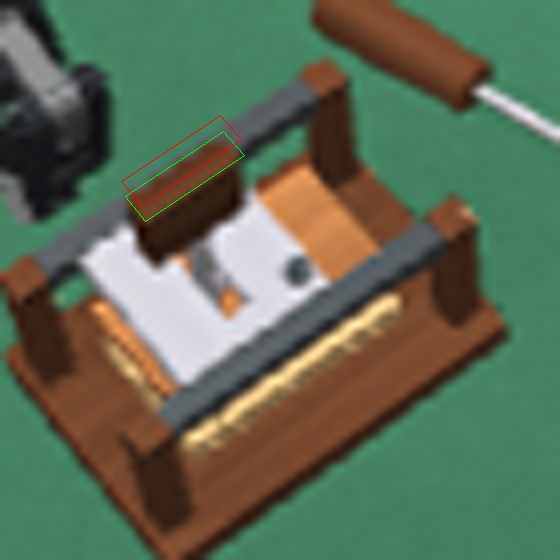

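Run:
```python
from h import *
v=dict(np.load('pics/v.npz'));cc=dict(np.load('pics/c.npz'))
w=lambda c,a,b,z: np.linalg.norm(ray(c,*a,z)-ray(c,*b,z))*1000
vp=lambda x,y:(200+(x+.5)/7-.5,60+(y+.5)/7-.5); cp=lambda x,y:(165+(x+.5)/5-.5,100+(y+.5)/5-.5)
print("rail inner gap (chk, 87mm)",w(v,vp(116,130),vp(636,130),.087))
print("slot len v",w(v,vp(213,390),vp(536,390),.087))
for z in(.067,.055,.050): print("board width v",z,w(v,vp(163,100),vp(588,100),z))
print("board width c .067",w(cc,cp(182,210),cp(192,470),.067))
n=dict(np.load('pics/o.npz'));crop(n,'o_b.png',140,110,200,170,10)
m=dict(np.load('pics/m.npz'));crop(m,'m_b.png',140,110,200,170,10)
```

```text
rail inner gap (chk, 87mm) 64.22759799641722
slot len v 41.13557412221967
board width v 0.067 55.85039885511115
board width v 0.055 57.973620383261554
board width v 0.05 58.85829601999096
board width c .067 57.76006150414895
```

Run:
```python
import numpy as np,cv2
u=np.load('pics/t.npz')['frame'][:,:,::-1]; x=np.load('pics/u.npz')['frame'][:,:,::-1]
f=lambda i:cv2.resize(i[60:240,160:350],None,fx=2,fy=2)
cv2.imwrite('pics/tu.png',np.hstack([f(u),f(x)]))
```

```text
(no output)
```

View pics/tu.png

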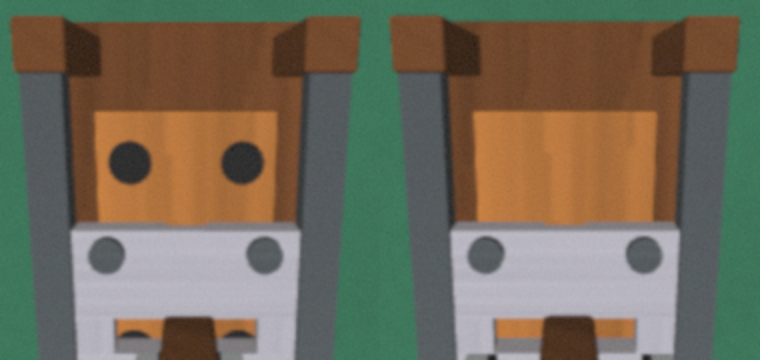

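The board's width in the image puts its top at about 55–56 mm, so it's held down about 12 mm. The key is upright, centred and aligned with press y, and the robot is clear. The vanished dots look like guide ends sitting at about that board height. Handing in.

Run:
```python
from h import *
a=ctrl.camera('scene')['frame']; f0=cv2.imread('pics/a_top.png')
b=ctrl.camera('scene')['frame']
print("still: max diff press", np.abs(a[180:250,190:260].astype(int)-b[180:250,190:260]).mean())
print(ctrl.hand_in()); print(ctrl.get_obs()['time_s'])
```

```text
still: max diff press 1.0017687074829933
the job is handed in; nothing more can be done
None
the job is handed in; nothing more can be done
```

The T-key is locked in the press and the job is handed in at about 20.5 s on the robot's clock. I drew the key from its rest block, centred it over the slot using the wrist camera, and lowered it to about 18 mm of board travel. I then turned it a quarter turn, eased it up into the groove, let go and backed the arm off.

**Last checks:**
- **Key:** it stands upright at the slot, with the crosspin along press y to within about 1° and no visible motion between two scene pictures.
- **Board height:** from its width in the wrist picture, the board's top is at about 55–56 mm. That means it is held down about 11–12 mm, inside the 9–14.5 mm band.
- **Forces:** in the readings between moves, the wrist force stayed under about 5 N during the press work. The peak inside a move was not seen.
- **Bystanders:** the arm passed well above them and no contact showed in the readings. I did not measure their positions again at the end.

**Less certain:**
- **Key height:** the paddle's apparent length fitted the expected height only loosely, a few mm either way. The board's width is the better evidence.
- **Dark dots:** two dots on the board, visible while it was pushed furthest down, vanished on release. I took them to be guide ends, but did not confirm it.
- **Force at depth:** at the lowest point the wrist force was about 1 N below what the spring figures give, close to the sensor's noise.

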